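Unlatch the specimen cage and hold its gate ajar

ROBOT

A 7-joint arm with a two-finger parallel gripper is mounted at the origin on the work surface. World frame = base frame: x ahead of the robot, y to its left, z up, the work surface at z = 0. Lengths are in m, angles in rad, forces in N, time in s.
With the tool pointing down it reaches from about 0.425 to 0.875 m from the base axis. Payload 8.4 kg.
Tool frame: the origin (TCP) lies between the finger pads; the fingertips stand 11 mm ahead of it and the grasp point (between the pads) lies 8 mm behind it; x points along the fingers, y is the direction in which the jaws open and shut, and the axes are right-handed (so a half turn about x gives the same grasp; the last joint's range is limited). The gripper opens to 87 mm and grips with 3 to 60 N. Pads are 19 mm wide; open, the fingers measure 117 mm over their backs; the gripper's body (75 mm by 190 mm) begins 51 mm behind the grasp point.
Start: joints at [-1.328, 0.333, 0.04, 1.465, -0.013, 1.343, -0.059], TCP at [0.218, 0.612, 0.234] pointing down, gripper open.
Joint ranges: [-2.58, 2.58], [-0.38, 2.09], [-1.3, 1.39], [0.25, 2.4], [-1.5, 4.64], [0.08, 2.09], [-2.65, 2.65]. Speed limits (rad/s): [2.22, 2.22, 2.79, 2.79, 3.14, 3.14, 3.14].

INTERFACE

Orientations are given as a unit quaternion [x, y, z, w].
In Python, from plant import r gives the robot as it stands.
- The arm moves only by the tool move_arm, never from a script. Its argument "deltas" is a list of rows, each an object of numbers: "tx", "ty", "tz": the shift along the tool's x, y, z in cm; "rx", "ry", "rz": the turn, a rotation vector about the tool's x, y, z in rad. A call has exactly 5 rows; each row shifts and turns the commanded pose from where the row before left it, along the tool's axes as they then stand; what a row does not reach is not made up. A row lasts 1/12 s, in which the tool goes at most 41.7 mm and 7.16 degrees, less where a joint would pass 70% of its speed; a pose out of reach is approached as far as the arm can. A call is refused whole if a number of a shift passes 4.17 or a number of a turn 0.125, either way. A call with a gripper value outside its range is refused whole. "grip" is the opening, from -1 (shut) to 1 (fully open), set as the call begins (left out, the last holds). The fingers move at their own pace and stop on an object; "force" is the grip in N (left out, the last holds). Time passes only in rows, so rows that do not move let the fingers close, or fill a call up. It gives the time, the measured TCP pose, the force and the opening at its end, in the units of the state.
- r.sense(): the state, without advancing time (a new reading comes with each control period).
- r.capture(name): name is "scene" or "top" or "wrist"; returns a dict with "frame" (400x640x3 uint8, red, green, blue), "vfov" (degrees; the focal length in pixels is half the picture's height over the tangent of half this angle, whatever the lens; pixels are square), "cx", "cy" (the principal point, pixels), "rvec" (rotation vector, rad) and "tvec" (3), from world to camera coordinates, as OpenCV has them. Camera axes: x right, y down, z forward; pixel columns grow to the right and rows downward; lengths in m; the calibration is good to about 2 mm. A picture is of the moment at which its call begins. There is no depth.
- r.finish_job(): hands the job in, once; it reports no verdict.
The state is a dict: "t": time; "q": joint angles; "joint_velocities": joint speeds; "joint_torque": joint torques, N m; "position": TCP position; "tcp_rot": TCP orientation; "wrist_force": force on the tool from outside, world axes, zero at the start; "torque": the same for the moment, N m; "finger_gap": finger opening in m.
Only numpy, scipy, OpenCV 4.12 (cv2) and the standard library are available. Lean on these libraries where they do the work, as an engineer would, in place of code of your own. Each camera call takes 0.05 s, during which the arm holds its last target. There are 200 camera calls.

TASK

A colleague needs to reach into the specimen cage. First slide the green tube-rack carriage along its rail to the right until it is fully against the red end stop, out of the gate's way; then take the black knob of the barrel bolt on top of the gate, lift the sagging bolt over the bent lip of its keeper while drawing it well out to the left, not wrenching it against the keeper and with the gate still shut, and only then swing the sprung yellow gate towards you until its free edge is about 9 cm from where it was. Finish while still gripping the bolt knob and holding the gate ajar like that (do not let go), without disturbing the things standing around.

Things in the scene. Friction and masses are not known exactly. Their poses are not given: they have to be found in the camera images.
- station: fixed grey base plate 370 x 470 x 12 mm with a rail in front and a white wire cage with yellow gate behind. Origin on the table under the closed gate's plane; local x points from rail to cage (away from the robot), local y left along gate and rail, z up. The cage's clear roof, 121 mm high, covers local x 16 to 180, y -131 to 169 mm
- carriage (a joint): travel of the green tube-rack carriage on its rail, m: grows towards station -y (right), 0.20 = parked against the red end stop; about 2 N of friction, stays where left. Body 75 mm (x) by 120 mm (y), green top at 77 mm, tube caps up to 92 mm high. Short of the stop it stands in the gate's way
- carriage_handle (a point): grip point on the carriage's upright aluminium handle blade: 14 mm thick along station y, 22 mm along x, free from 92 mm up to its top at 134 mm; this point is at 120 mm height. Pinch it from above across its thickness
- gate (a joint): opening angle of the yellow gate in rad, 0 = closed, grows as its free right-hand edge swings towards the robot (clockwise seen from above), to 1.0. A spring shuts it when let go (closing moment about 0.18 N m when shut plus 0.6 N m per rad)
- gate_hinge (a point): point on the gate's upright hinge axis, at the gate's left end, 120 mm high
- gate_edge (a point): top of the gate's free edge, 260 mm from the hinge axis, 120 mm high; moves with the gate. Gate 18 mm thick, top at 120 mm; two bolt staples on it rise to 162 mm
- bolt: steel barrel bolt along the gate's top, about 0.16 kg, rod 10 mm thick. Origin on the rod axis under the knob, 136 mm high when sagged; local -y points to the nose (right when the gate is shut), z up. It lifts up to 18 mm in loose staples and sags back by weight. Its nose, 95 mm from the origin, 16 mm (x) by 10 mm (y), hangs 14 mm below the axis and, sagged, hooks 8 mm deep behind the keeper's lip
- bolt_pull (a joint): how far the bolt is drawn from the keeper, m: 0 = fully shot, grows towards station +y (left) with the gate shut, stop at 0.05. Sagged, it catches on the keeper's lip at about 0.008; it must be up by 9 mm or more from there until past 0.024; from 0.025 the nose is out and the gate free. About 1.2 N of friction
- bolt_knob (a point): grip point on the bolt's black knob: upright round grip 18 mm in diameter, from 162 mm to 200 mm high when sagged, capped by a 24 mm disc up to 205 mm; this point is at 181 mm height when sagged. Moves with the bolt
- keeper: fixed dark steel keeper on the white post to the right of the gate: a channel along station y, 34 mm long, 22 mm wide between two side walls that rise to 165 mm, open above. A bent-up lip 6 mm thick crosses its mouth (its left end), its top at 129.5 mm. Origin at the middle of its underside, 120 mm high, axes as the station's
- jar: brown screw-top jar, 60 mm across and 85 mm tall, white cap, loose on the table; origin under its centre
- tipbox: yellow pipette-tip box 85 x 120 x 55 mm, loose on the table; origin under its centre
- cassette1: white rapid-test cassette 70 x 20 x 6 mm, loose on the table; origin under its centre
- cassette2: second white rapid-test cassette 70 x 20 x 6 mm, loose on the table; origin under its centre
- marker: black marker pen 120 x 12 x 12 mm, loose on the table; origin under its centre
- reagent: small white bottle with blue cap, 32 mm across, 60 mm tall, loose on the station's base plate near the rail's left end; origin under its centre
- pot: clear specimen pot with red cap, 48 mm across, 60 mm tall, loose inside the cage; origin under its centre

How it is judged:
By the outcome, as a careful person would: the job done as asked, in the order asked, and still so for the second after the job is handed in, while the arm keeps its last pose, push and grip.
It also fails if it takes over 45 s, if anything falls off the work surface, if the arm or the gripper's body presses on something with over 40 N, if the wrist force passes 120 N, or if a joint passes its speed limit or range.

## Working session

There is one attempt and no reset: what is moved stays moved. The work goes in short steps, Python scripts to look and compute and a tool call to move; the robot and the scene stay as the last step left them, time stands still between calls to the robot, and variables do not carry over. Pictures are saved under pics/ and viewed, about 8 in all and at most 12, crops included, and the job is handed in when it is done.

Besides the shell and the picture viewer there is one more tool, called after "Request:" as name([rows], argument=value, ...), one row to a line, values as JSON. move_arm: Moves the arm, as the interface text tells. Its arguments: {"type":"object","properties":{"deltas":{"type":"array","items":{"type":"object","properties":{"tx":{"type":"number"},"ty":{"type":"number"},"tz":{"type":"number"},"rx":{"type":"number"},"ry":{"type":"number"},"rz":{"type":"number"}}}},"grip":{"type":"number"},"force":{"type":"number"}},"required":["deltas"]}

```bash
ls; mkdir -p pics; cat > h.py <<'E'
import numpy as np,cv2
from plant import r
def cap(n,f):
    c=r.capture(n); cv2.imwrite(f'pics/{f}.png',c['frame'][:,:,::-1]); 
    np.savez(f'pics/{f}.npz',**c); return c
def cam(c):
    f=200/np.tan(np.radians(float(c['vfov']))/2)
    R=cv2.Rodrigues(np.array(c['rvec'],float))[0]; t=np.array(c['tvec'],float).ravel()
    return f,R,t
def ray(c,u,v):
    f,R,t=cam(c); d=R.T@np.array([(u-c['cx'])/f,(v-c['cy'])/f,1]); return -R.T@t,d
def onz(c,u,v,z):
    o,d=ray(c,u,v); return o+d*(z-o[2])/d[2]
def proj(c,p):
    f,R,t=cam(c); q=R@np.array(p)+t; return f*q[:2]/q[2]+[float(c['cx']),float(c['cy'])]
def two(c1,p1,c2,p2):
    o1,d1=ray(c1,*p1);o2,d2=ray(c2,*p2)
    s=np.linalg.lstsq(np.c_[d1,-d2],o2-o1,rcond=None)[0]
    a,b=o1+d1*s[0],o2+d2*s[1]; return (a+b)/2,np.linalg.norm(a-b)
E
python3 - <<'E'
from h import *
for n in('scene','top'):
    c=cap(n,n+'0'); print(n,c['vfov'],c['cx'],c['cy'],[k for k in c], 'cam at',ray(c,0,0)[0])
print(r.sense())
E
```

```text
pics
scene 43.96552783711046 326.014058529588 198.82984666101092 ['frame', 'vfov', 'cx', 'cy', 'rvec', 'tvec'] cam at [ 1.10748487 -0.93642169  1.04642919]
top 42.370850662370664 321.7150680815739 197.33594236145063 ['frame', 'vfov', 'cx', 'cy', 'rvec', 'tvec'] cam at [ 0.29584356 -0.01955759  1.92114057]
{'t': 0.1, 'q': array([-1.32820408,  0.33384858,  0.0398768 ,  1.4661878 , -0.0133762 ,
        1.34326613, -0.0585186 ]), 'joint_velocities': array([ 1.46324649e-04, -1.19189753e-03, -5.52006620e-05, -1.37127909e-03,
        7.14937833e-04,  6.19989062e-04, -2.06914156e-04]), 'joint_torque': array([ 4.50417851e-03, -6.57814837e+01,  1.33976653e+00, -4.04702353e+01,
       -5.99441724e-02,  4.11527348e-02,  7.36438187e-05]), 'position': array([0.21776353, 0.61201299, 0.23274042]), 'tcp_rot': array([ 0.11975693,  0.69684842, -0.12077435,  0.69675973]), 'wrist_force': array([-0.08958191, -0.29969658, -0.9604193 ]), 'torque': array([ 0.02511991,  0.02012545, -0.05275122]), 'finger_gap': 0.0869217869186788}
```

View pics/scene0.png

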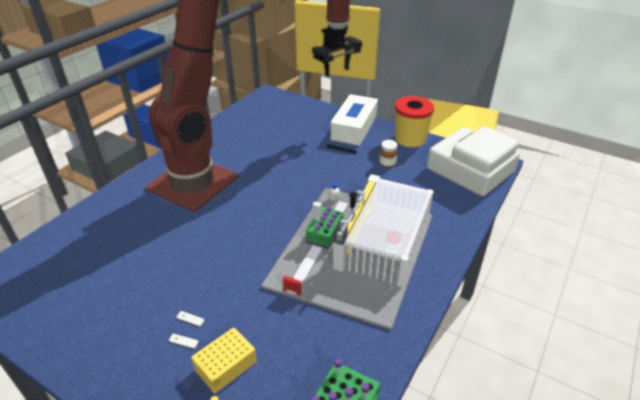

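View pics/top0.png

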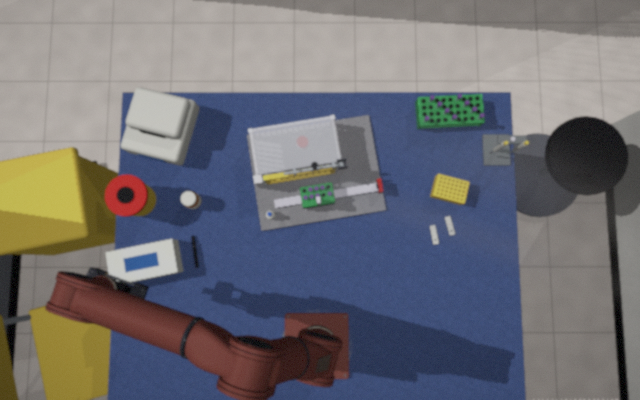

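The scene view shows the station at about (350,250). The top view shows the base plate spanning (250-385, 116-229), the green carriage at (318,195) and the yellow gate at (300,174). I'll enlarge both.

```bash
python3 - <<'E'
from h import *
a=cv2.imread('pics/top0.png')[108:234,240:400]; b=cv2.imread('pics/scene0.png')[170:330,255:445]
a=cv2.resize(a,(640,504),interpolation=cv2.INTER_CUBIC)
b=cv2.resize(b,(760,640),interpolation=cv2.INTER_CUBIC)[:600]
cv2.imwrite('pics/ta.png',a);cv2.imwrite('pics/sb.png',b)
E
```

```text
(no output)
```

View pics/ta.png

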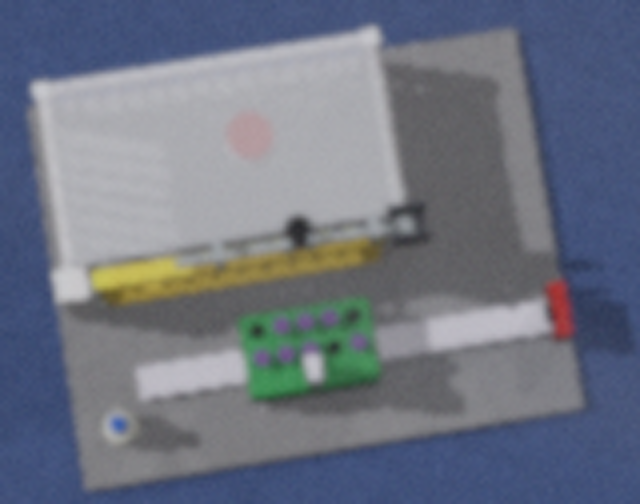

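View pics/sb.png

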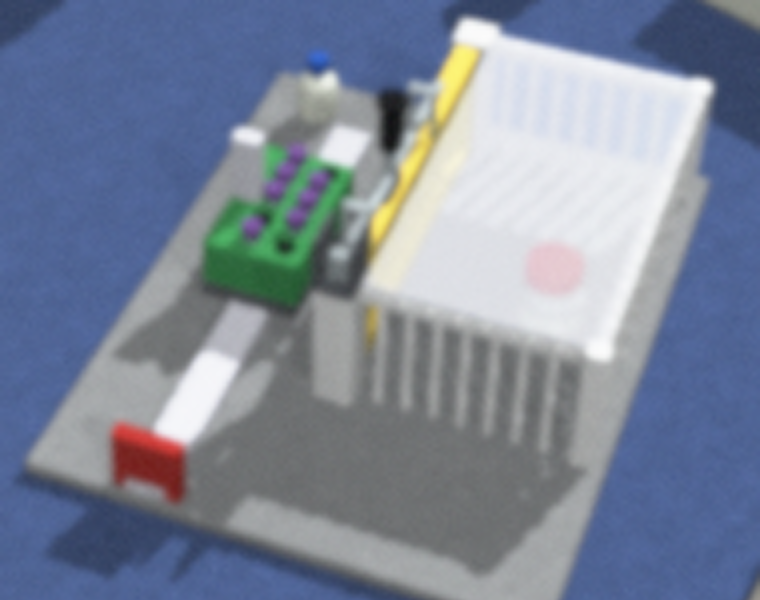

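The top crop shows base corners at (517,28), (585,408) and (85,490), the knob at (298,229), the handle top at about (314,358), and the keeper at (408,222). The scene crop shows the knob cap at (393,95) and the handle top at (249,133).

```bash
python3 - <<'E'
from h import *
T=np.load('pics/top0.npz');S=np.load('pics/scene0.npz')
tp=lambda x,y:(240+x/4-.4,108+y/4-.4); sp=lambda x,y:(255+x/4-.4,170+y/4-.4)
C=[onz(T,*tp(*p),.012) for p in((517,28),(585,408),(85,490))]
SC=[onz(S,*sp(*p),.012) for p in((28,462),(283,75),(705,180))]
print('corners',*C);print('S',*SC)
print(np.linalg.norm(C[0]-C[1]),np.linalg.norm(C[1]-C[2]))
d=C[1]-C[2]; yaw=np.arctan2(-d[0],d[1]) # -y dir
ey=(C[2]-C[1])/np.linalg.norm(C[2]-C[1]); yaw=np.arctan2(-ey[0],ey[1]);print('yaw',yaw, 'from x edge',np.arctan2(*(C[0]-C[1])[[1,0]]))
for n,a,b,z in(('knob',(298,229),(393,93),.205),('handle',(314,356),(249,133),.134),('stop',(560,309),(150,440),.06),('capreag',(119,425),(319,60),.072)):
    print(n,onz(T,*tp(*a),z),onz(S,*sp(*b),z),two(T,tp(*a),S,sp(*b)))
print('keeper',onz(T,*tp(408,222),.165),'post',onz(T,*tp(71,284),.12))
E
```

```text
corners [ 0.85411624 -0.19759763  0.012     ] [ 0.49069937 -0.2561727   0.012     ] [0.41511134 0.20754032 0.012     ]
S [ 0.49379021 -0.2542733   0.012     ] [0.4178156  0.20456946 0.012     ] [0.77597816 0.26488393 0.012     ]
0.3681071267907175 0.46983328380465056
yaw 0.16158491022008636 from x edge 0.15980435402794108
knob [0.62328808 0.00760558 0.205     ] [0.62106083 0.01410003 0.205     ] (array([0.62315289, 0.00804591, 0.20975498]), np.float64(0.0018315300952434295))
handle [ 0.52418323 -0.00530333  0.134     ] [ 0.51384236 -0.00141021  0.134     ] (array([ 0.52087901, -0.00712287,  0.14159594]), np.float64(0.005811770086415126))
stop [ 0.57651468 -0.22896509  0.06      ] [ 0.57913635 -0.22878119  0.06      ] (array([ 0.57756257, -0.22845393,  0.05854874]), np.float64(0.0021352711846013457))
capreag [0.46978338 0.17060864 0.072     ] [0.47231681 0.17062357 0.072     ] (array([0.47073951, 0.17134906, 0.07070156]), np.float64(0.002043911071891525))
keeper [ 0.63693145 -0.08688511  0.165     ] post [0.59041653 0.20952879 0.12      ]
```

```bash
cat >> h.py <<'E'
from scipy.spatial.transform import Rotation as Ro
YAW=.161; EX=np.array([np.cos(YAW),np.sin(YAW),0]); EY=np.array([-np.sin(YAW),np.cos(YAW),0])
def plan(p,jaw,n):
    """per-row tool deltas (cm, rad) to TCP p, tool down with y along world angle jaw (mod pi)"""
    s=r.sense(); R0=Ro.from_quat(s['tcp_rot']); best=None
    for k in (0,np.pi):
        y=np.array([np.cos(jaw+k),np.sin(jaw+k),0]); x=np.array([0,0,-1.])
        R1=Ro.from_matrix(np.c_[x,y,np.cross(x,y)]); rv=(R0.inv()*R1).as_rotvec()
        if best is None or np.linalg.norm(rv)<np.linalg.norm(best): best=rv
    d=np.array(p)-s['position']
    print('pos',s['position'].round(4),'d',d.round(4),'turn',best.round(3),'F',s['wrist_force'].round(1),'gap',s['finger_gap'].round(4),'t',s['t'],'q',s['q'].round(2))
    for i in range(n):
        R=R0*Ro.from_rotvec(best*i/n); print(i,(R.inv().apply(d)/n*100).round(2),(best/n).round(3))
E
python3 - <<'E'
from h import *
plan([.519,-.004,.215],YAW+np.pi/2,20)
E
```

```text
Traceback (most recent call last):
  File "h.py", line 30, in plan
    print('pos',s['position'].round(4),'d',d.round(4),'turn',best.round(3),'F',s['wrist_force'].round(1),'gap',s['finger_gap'].round(4),'t',s['t'],'q',s['q'].round(2))
                                                                                                               ^^^^^^^^^^^^^^^^^^^^^
AttributeError: 'float' object has no attribute 'round'
```

```bash
sed -i "s/s\['finger_gap'\].round(4)/round(s['finger_gap'],4)/" h.py
python3 - <<'E'
from h import *
plan([.519,-.004,.215],YAW+np.pi/2,20)
print(Ro.from_quat(r.sense()['tcp_rot']).as_matrix().round(3))
E
```

```text
pos [0.2178 0.612  0.2327] d [ 0.3012 -0.616  -0.0177] turn [-0.503 -0.     0.001] F [-0.1 -0.3 -1. ] gap 0.0869 t 0.1 q [-1.33  0.33  0.04  1.47 -0.01  1.34 -0.06]
0 [ 0.09 -2.4   2.45] [-0.025 -0.     0.   ]
1 [ 0.09 -2.46  2.39] [-0.025 -0.     0.   ]
2 [ 0.09 -2.52  2.33] [-0.025 -0.     0.   ]
3 [ 0.09 -2.57  2.26] [-0.025 -0.     0.   ]
4 [ 0.09 -2.63  2.2 ] [-0.025 -0.     0.   ]
5 [ 0.09 -2.69  2.13] [-0.025 -0.     0.   ]
6 [ 0.09 -2.74  2.06] [-0.025 -0.     0.   ]
7 [ 0.09 -2.79  1.99] [-0.025 -0.     0.   ]
8 [ 0.09 -2.84  1.92] [-0.025 -0.     0.   ]
9 [ 0.09 -2.89  1.85] [-0.025 -0.     0.   ]
10 [ 0.09 -2.93  1.78] [-0.025 -0.     0.   ]
11 [ 0.09 -2.98  1.7 ] [-0.025 -0.     0.   ]
12 [ 0.09 -3.02  1.63] [-0.025 -0.     0.   ]
13 [ 0.09 -3.06  1.55] [-0.025 -0.     0.   ]
14 [ 0.09 -3.1   1.47] [-0.025 -0.     0.   ]
15 [ 0.09 -3.13  1.4 ] [-0.025 -0.     0.   ]
16 [ 0.09 -3.17  1.32] [-0.025 -0.     0.   ]
17 [ 0.09 -3.2   1.24] [-0.025 -0.     0.   ]
18 [ 0.09 -3.23  1.16] [-0.025 -0.     0.   ]
19 [ 0.09 -3.26  1.08] [-0.025 -0.     0.   ]
[[-0.     0.335  0.942]
 [-0.001  0.942 -0.335]
 [-1.    -0.001  0.   ]]
```

Request:
move_arm([
  {"ty":-2.4,"tz":2.45,"tx":0.05,"rx":-0.025},
  {"ty":-2.46,"tz":2.39,"tx":0.05,"rx":-0.025},
  {"ty":-2.52,"tz":2.33,"tx":0.05,"rx":-0.025},
  {"ty":-2.57,"tz":2.26,"tx":0.05,"rx":-0.025},
  {"ty":-2.63,"tz":2.2,"tx":0.05,"rx":-0.025},
], grip=1)

```text
invalid input at $.deltas[0]: expected keys tx, ty, tz, rx, ry, rz
```

Request:
move_arm([
  {"ty":-2.69,"tz":2.13,"tx":0.05,"rx":-0.025},
  {"ty":-2.74,"tz":2.06,"tx":0.05,"rx":-0.025},
  {"ty":-2.79,"tz":1.99,"tx":0.05,"rx":-0.025},
  {"ty":-2.84,"tz":1.92,"tx":0.05,"rx":-0.025},
  {"ty":-2.89,"tz":1.85,"tx":0.05,"rx":-0.025},
])

```text
invalid input at $.deltas[0]: expected keys tx, ty, tz, rx, ry, rz
```

Request:
move_arm([
  {"ty":-2.93,"tz":1.78,"tx":0.09,"rx":-0.025},
  {"ty":-2.98,"tz":1.7,"tx":0.09,"rx":-0.025},
  {"ty":-3.02,"tz":1.63,"tx":0.09,"rx":-0.025},
  {"ty":-3.06,"tz":1.55,"tx":0.09,"rx":-0.025},
  {"ty":-3.1,"tz":1.47,"tx":0.09,"rx":-0.025},
])

```text
invalid input at $.deltas[0]: expected keys tx, ty, tz, rx, ry, rz
```

Request:
move_arm([
  {"ty":-3.13,"tz":1.4,"tx":0.09,"rx":-0.025},
  {"ty":-3.17,"tz":1.32,"tx":0.09,"rx":-0.025},
  {"ty":-3.2,"tz":1.24,"tx":0.09,"rx":-0.025},
  {"ty":-3.23,"tz":1.16,"tx":0.09,"rx":-0.025},
  {"ty":-3.26,"tz":1.08,"tx":0.09,"rx":-0.025},
])

```text
invalid input at $.deltas[0]: expected keys tx, ty, tz, rx, ry, rz
```

```bash
python3 - <<'E'
from h import *
c=cap('wrist','w1'); print(c['vfov'],c['cx'],c['cy'],'cam',ray(c,0,0)[0],'handle',proj(c,[.519,-.004,.134]),'knob',proj(c,[.622,.01,.205]))
plan([.519,-.004,.112],YAW+np.pi/2,5)
E
```

```text
64.34783551991042 318.6781337924559 196.35579326834423 cam [0.13796225 0.64060288 0.38366563] handle [-49.15575804 556.90622152] knob [-47.38265761 687.60834377]
pos [0.2178 0.6121 0.2329] d [ 0.3012 -0.6161 -0.1209] turn [-0.503 -0.     0.001] F [-0.4 -0.2  0.6] gap 0.0869 t 0.15 q [-1.33  0.33  0.04  1.47 -0.01  1.34 -0.06]
0 [ 2.43 -9.59  9.81] [-0.101 -0.     0.   ]
1 [  2.43 -10.52   8.79] [-0.101 -0.     0.   ]
2 [  2.43 -11.35   7.69] [-0.101 -0.     0.   ]
3 [  2.42 -12.07   6.51] [-0.101 -0.     0.   ]
4 [  2.42 -12.66   5.27] [-0.101 -0.     0.   ]
```

View pics/w1.png

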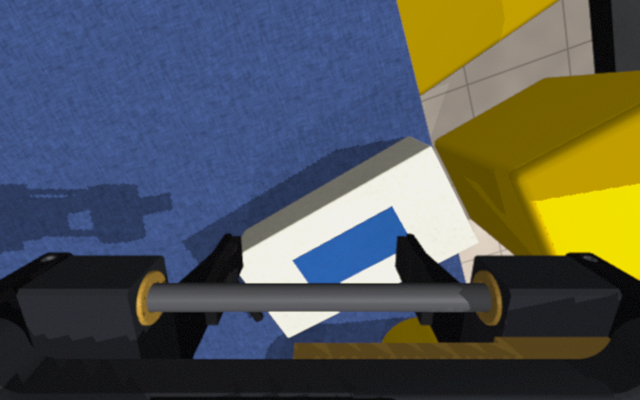

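The moves were refused because every row needs all six keys, so this wrist view (jaws at the bottom, white box between them) is still from the start pose. I'm sending them again with full rows.

Request:
move_arm([
  {"tx":0.05,"ty":-2.4,"tz":2.45,"rx":-0.025,"ry":0,"rz":0},
  {"tx":0.05,"ty":-2.46,"tz":2.39,"rx":-0.025,"ry":0,"rz":0},
  {"tx":0.05,"ty":-2.52,"tz":2.33,"rx":-0.025,"ry":0,"rz":0},
  {"tx":0.05,"ty":-2.57,"tz":2.26,"rx":-0.025,"ry":0,"rz":0},
  {"tx":0.05,"ty":-2.63,"tz":2.2,"rx":-0.025,"ry":0,"rz":0},
], grip=1)

```text
t: 0.57
position: [0.2935, 0.4566, 0.2307]
tcp_rot: [0.076, 0.703, -0.076, 0.703]
wrist_force: [0.4, 1.1, -0.2]
finger_gap: 0.087
```

Request:
move_arm([
  {"tx":0.05,"ty":-2.69,"tz":2.13,"rx":-0.025,"ry":0,"rz":0},
  {"tx":0.05,"ty":-2.74,"tz":2.06,"rx":-0.025,"ry":0,"rz":0},
  {"tx":0.05,"ty":-2.79,"tz":1.99,"rx":-0.025,"ry":0,"rz":0},
  {"tx":0.05,"ty":-2.84,"tz":1.92,"rx":-0.025,"ry":0,"rz":0},
  {"tx":0.05,"ty":-2.89,"tz":1.85,"rx":-0.025,"ry":0,"rz":0},
])

```text
t: 0.98
position: [0.3685, 0.3024, 0.2284]
tcp_rot: [0.032, 0.706, -0.032, 0.706]
wrist_force: [0.9, -0.1, 1.7]
finger_gap: 0.0871
```

Request:
move_arm([
  {"tx":0.09,"ty":-2.93,"tz":1.78,"rx":-0.025,"ry":0,"rz":0},
  {"tx":0.09,"ty":-2.98,"tz":1.7,"rx":-0.025,"ry":0,"rz":0},
  {"tx":0.09,"ty":-3.02,"tz":1.63,"rx":-0.025,"ry":0,"rz":0},
  {"tx":0.09,"ty":-3.06,"tz":1.55,"rx":-0.025,"ry":0,"rz":0},
  {"tx":0.09,"ty":-3.1,"tz":1.47,"rx":-0.025,"ry":0,"rz":0},
])

```text
t: 1.4
position: [0.4434, 0.1482, 0.224]
tcp_rot: [-0.012, 0.707, 0.012, 0.707]
wrist_force: [0.2, 1.5, -0.5]
finger_gap: 0.087
```

Request:
move_arm([
  {"tx":0.09,"ty":-3.13,"tz":1.4,"rx":-0.025,"ry":0,"rz":0},
  {"tx":0.09,"ty":-3.17,"tz":1.32,"rx":-0.025,"ry":0,"rz":0},
  {"tx":0.09,"ty":-3.2,"tz":1.24,"rx":-0.025,"ry":0,"rz":0},
  {"tx":0.09,"ty":-3.23,"tz":1.16,"rx":-0.025,"ry":0,"rz":0},
  {"tx":0.09,"ty":-3.26,"tz":1.08,"rx":-0.025,"ry":0,"rz":0},
])

```text
t: 1.82
position: [0.5185, -0.006, 0.2196]
tcp_rot: [-0.056, 0.705, 0.056, 0.705]
wrist_force: [0.5, 0.2, 0.3]
finger_gap: 0.0871
```

```bash
python3 - <<'E'
from h import *
c=cap('wrist','w2'); print('cam',ray(c,0,0)[0],'handle',proj(c,[.519,-.004,.134]),'knob',proj(c,[.622,.01,.205]))
plan([.519,-.004,.112],YAW+np.pi/2,5)
E
```

```text
cam [ 0.43480188 -0.01953454  0.370504  ] handle [321.1154053  207.56163909] knob [317.63911164 387.30830771]
pos [ 0.5204 -0.013   0.2198] d [-0.0014  0.009  -0.1078] turn [-0.005  0.002  0.003] F [-1.4 -4.7  0.3] gap 0.0872 t 1.8667 q [-0.65  0.07  0.62  1.82 -0.04  1.26  1.71]
0 [ 2.15  0.19 -0.  ] [-0.001  0.     0.001]
1 [ 2.15  0.19 -0.  ] [-0.001  0.     0.001]
2 [ 2.15  0.19 -0.  ] [-0.001  0.     0.001]
3 [ 2.16  0.18 -0.  ] [-0.001  0.     0.001]
4 [ 2.16  0.18 -0.  ] [-0.001  0.     0.001]
```

View pics/w2.png

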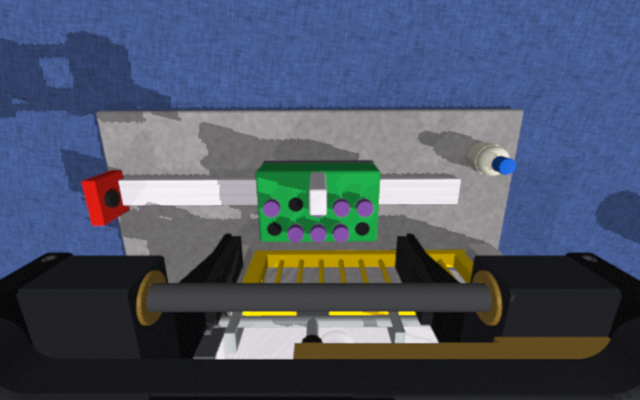

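The wrist view shows the handle's top face at about (318,200), the red stop at (105,198), the carriage body at x 258-379, and the knob at about (312,335) behind the fingers' bar.

```bash
python3 - <<'E'
from h import *
c=np.load('pics/w2.npz')
h=onz(c,318,200,.134); f=onz(c,318,186,.134);b=onz(c,318,215,.134); l=onz(c,311,200,.134);rr=onz(c,326,200,.134); print(h,'len',np.linalg.norm(f-b),'thk',np.linalg.norm(l-rr))
s=onz(c,123,200,.05); e=onz(c,258,170,.077); e2=onz(c,379,170,.077)
print('stop',s,e,e2,'carriage len',np.linalg.norm(e-e2),'go',(e-s)@EY)
print('EYcoords',s@EY,e@EY,h@EY)
plan([h[0],h[1],.112],YAW+np.pi/2,5)
E
```

```text
[ 0.51316823 -0.00743409  0.134     ] len 0.02402530375072215 thk 0.011768509832989873
stop [ 0.57411169 -0.20782331  0.05      ] [ 0.51159466 -0.06523207  0.077     ] [0.49334138 0.04762101 0.077     ] carriage len 0.11431972529537601 go 0.15076898585285078
EYcoords -0.29716880576591254 -0.14639981991306175 -0.08960155947522687
pos [ 0.5204 -0.013   0.2198] d [-0.0073  0.0055 -0.1078] turn [-0.005  0.002  0.003] F [-1.4 -4.7  0.3] gap 0.0872 t 1.8667 q [-0.65  0.07  0.62  1.82 -0.04  1.26  1.71]
0 [ 2.15  0.14 -0.13] [-0.001  0.     0.001]
1 [ 2.15  0.14 -0.13] [-0.001  0.     0.001]
2 [ 2.15  0.14 -0.13] [-0.001  0.     0.001]
3 [ 2.16  0.13 -0.13] [-0.001  0.     0.001]
4 [ 2.16  0.13 -0.13] [-0.001  0.     0.001]
```

Request:
move_arm([
  {"tx":1,"ty":0,"tz":0,"rx":0,"ry":0,"rz":0},
  {"tx":1,"ty":0,"tz":0,"rx":0,"ry":0,"rz":0},
  {"tx":1,"ty":0,"tz":0,"rx":0,"ry":0,"rz":0},
  {"tx":0.5,"ty":0,"tz":0,"rx":0,"ry":0,"rz":0},
  {"tx":0,"ty":0,"tz":0,"rx":0,"ry":0,"rz":0},
])

```text
t: 2.28
position: [0.5169, -0.0033, 0.1828]
tcp_rot: [-0.057, 0.706, 0.056, 0.704]
wrist_force: [-0.3, -0.4, 0.2]
finger_gap: 0.0869
```

```bash
python3 - <<'E'
from h import *
plan([.515,-.007,.112],YAW+np.pi/2,4)
E
```

```text
pos [ 0.5169 -0.0033  0.1828] d [-0.0019 -0.0037 -0.0708] turn [-0.001 -0.003 -0.   ] F [-0.3 -0.4  0.2] gap 0.0869 t 2.2833 q [-0.65  0.1   0.61  1.88 -0.06  1.19  1.71]
0 [ 1.77 -0.08 -0.06] [-0.    -0.001 -0.   ]
1 [ 1.77 -0.08 -0.06] [-0.    -0.001 -0.   ]
2 [ 1.77 -0.08 -0.06] [-0.    -0.001 -0.   ]
3 [ 1.77 -0.08 -0.06] [-0.    -0.001 -0.   ]
```

Request:
move_arm([
  {"tx":1.77,"ty":-0.08,"tz":-0.06,"rx":0,"ry":0,"rz":0},
  {"tx":1.77,"ty":-0.08,"tz":-0.06,"rx":0,"ry":0,"rz":0},
  {"tx":1.77,"ty":-0.08,"tz":-0.06,"rx":0,"ry":0,"rz":0},
  {"tx":1.7,"ty":-0.08,"tz":-0.06,"rx":0,"ry":0,"rz":0},
  {"tx":0,"ty":0,"tz":0,"rx":0,"ry":0,"rz":0},
])

```text
t: 2.7
position: [0.5143, -0.0074, 0.1119]
tcp_rot: [-0.056, 0.706, 0.056, 0.703]
wrist_force: [-1.1, 0.0, -0.3]
finger_gap: 0.0869
```

Request:
move_arm([
  {"tx":0,"ty":0,"tz":0,"rx":0,"ry":0,"rz":0},
  {"tx":0,"ty":0,"tz":0,"rx":0,"ry":0,"rz":0},
  {"tx":0,"ty":0,"tz":0,"rx":0,"ry":0,"rz":0},
  {"tx":0,"ty":0,"tz":0,"rx":0,"ry":0,"rz":0},
  {"tx":0,"ty":0,"tz":0,"rx":0,"ry":0,"rz":0},
], grip=-1, force=20)

```text
t: 3.12
position: [0.5168, -0.0078, 0.1152]
tcp_rot: [-0.056, 0.704, 0.056, 0.705]
wrist_force: [-0.8, -0.2, -0.9]
finger_gap: 0.0612
```

Request:
move_arm([
  {"tx":0,"ty":0,"tz":0,"rx":0,"ry":0,"rz":0},
  {"tx":0,"ty":0,"tz":0,"rx":0,"ry":0,"rz":0},
  {"tx":0,"ty":0,"tz":0,"rx":0,"ry":0,"rz":0},
  {"tx":0,"ty":0,"tz":0,"rx":0,"ry":0,"rz":0},
  {"tx":0,"ty":0,"tz":0,"rx":0,"ry":0,"rz":0},
])

```text
t: 3.53
position: [0.5163, -0.008, 0.1144]
tcp_rot: [-0.056, 0.705, 0.056, 0.705]
wrist_force: [0.0, 0.6, -0.1]
finger_gap: 0.0282
```

Request:
move_arm([
  {"tx":0,"ty":0,"tz":0,"rx":0,"ry":0,"rz":0},
  {"tx":0,"ty":0,"tz":0,"rx":0,"ry":0,"rz":0},
  {"tx":0,"ty":0,"tz":0,"rx":0,"ry":0,"rz":0},
  {"tx":0,"ty":0,"tz":0,"rx":0,"ry":0,"rz":0},
  {"tx":0,"ty":0,"tz":0,"rx":0,"ry":0,"rz":0},
])

```text
t: 3.95
position: [0.5163, -0.0079, 0.1144]
tcp_rot: [-0.056, 0.705, 0.056, 0.705]
wrist_force: [0.0, 0.4, 0.5]
finger_gap: 0.0136
```

Request:
move_arm([
  {"tx":0,"ty":-1,"tz":0,"rx":0,"ry":0,"rz":0},
  {"tx":0,"ty":-2,"tz":0,"rx":0,"ry":0,"rz":0},
  {"tx":0,"ty":-2,"tz":0,"rx":0,"ry":0,"rz":0},
  {"tx":0,"ty":-2,"tz":0,"rx":0,"ry":0,"rz":0},
  {"tx":0,"ty":-2,"tz":0,"rx":0,"ry":0,"rz":0},
])

```text
t: 4.37
position: [0.531, -0.0969, 0.1145]
tcp_rot: [-0.056, 0.705, 0.057, 0.705]
wrist_force: [3.2, 4.3, -2.8]
finger_gap: 0.0143
```

Request:
move_arm([
  {"tx":0,"ty":-1.5,"tz":0,"rx":0,"ry":0,"rz":0},
  {"tx":0,"ty":-1.2,"tz":0,"rx":0,"ry":0,"rz":0},
  {"tx":0,"ty":-0.8,"tz":0,"rx":0,"ry":0,"rz":0},
  {"tx":0,"ty":-0.6,"tz":0,"rx":0,"ry":0,"rz":0},
  {"tx":0,"ty":-0.5,"tz":0,"rx":0,"ry":0,"rz":0},
])

```text
t: 4.78
position: [0.5384, -0.1421, 0.1145]
tcp_rot: [-0.056, 0.705, 0.056, 0.705]
wrist_force: [4.4, 3.4, -2.2]
finger_gap: 0.0139
```

Request:
move_arm([
  {"tx":0,"ty":-0.3,"tz":0,"rx":0,"ry":0,"rz":0},
  {"tx":0,"ty":-0.3,"tz":0,"rx":0,"ry":0,"rz":0},
  {"tx":0,"ty":-0.3,"tz":0,"rx":0,"ry":0,"rz":0},
  {"tx":0,"ty":-0.3,"tz":0,"rx":0,"ry":0,"rz":0},
  {"tx":0,"ty":0,"tz":0,"rx":0,"ry":0,"rz":0},
])

```text
t: 5.2
position: [0.5404, -0.154, 0.1145]
tcp_rot: [-0.056, 0.704, 0.056, 0.705]
wrist_force: [4.7, 0.2, -4.1]
finger_gap: 0.0138
```

Request:
move_arm([
  {"tx":0,"ty":-0.2,"tz":0,"rx":0,"ry":0,"rz":0},
  {"tx":0,"ty":-0.2,"tz":0,"rx":0,"ry":0,"rz":0},
  {"tx":0,"ty":-0.2,"tz":0,"rx":0,"ry":0,"rz":0},
  {"tx":0,"ty":-0.1,"tz":0,"rx":0,"ry":0,"rz":0},
  {"tx":0,"ty":0,"tz":0,"rx":0,"ry":0,"rz":0},
])

```text
t: 5.62
position: [0.5415, -0.1605, 0.1145]
tcp_rot: [-0.056, 0.704, 0.056, 0.705]
wrist_force: [4.4, 1.4, -4.7]
finger_gap: 0.0137
```

Request:
move_arm([
  {"tx":0,"ty":-0.2,"tz":0,"rx":0,"ry":0,"rz":0},
  {"tx":0,"ty":-0.2,"tz":0,"rx":0,"ry":0,"rz":0},
  {"tx":0,"ty":-0.1,"tz":0,"rx":0,"ry":0,"rz":0},
  {"tx":0,"ty":0,"tz":0,"rx":0,"ry":0,"rz":0},
  {"tx":0,"ty":0,"tz":0,"rx":0,"ry":0,"rz":0},
])

```text
t: 6.03
position: [0.5421, -0.1646, 0.1145]
tcp_rot: [-0.056, 0.705, 0.057, 0.705]
wrist_force: [3.9, 5.3, -2.5]
finger_gap: 0.0137
```

Request:
move_arm([
  {"tx":0,"ty":-0.2,"tz":0,"rx":0,"ry":0,"rz":0},
  {"tx":0,"ty":-0.2,"tz":0,"rx":0,"ry":0,"rz":0},
  {"tx":0,"ty":-0.1,"tz":0,"rx":0,"ry":0,"rz":0},
  {"tx":0,"ty":0,"tz":0,"rx":0,"ry":0,"rz":0},
  {"tx":0,"ty":0,"tz":0,"rx":0,"ry":0,"rz":0},
])

```text
t: 6.45
position: [0.5422, -0.1648, 0.1144]
tcp_rot: [-0.055, 0.705, 0.06, 0.704]
wrist_force: [-3.9, 20.2, 8.7]
finger_gap: 0.0139
```

```bash
python3 - <<'E'
from h import *
c=cap('wrist','w3'); s=r.sense(); print(s['position'],s['wrist_force'],ray(c,0,0)[0],s['wrist_force']@EY)
E
```

```text
[ 0.54220713 -0.16478613  0.11437384] [-3.31188847 20.31778313  8.16295602] [ 0.45897011 -0.17967903  0.2654028 ] 20.585936275850745
```

View pics/w3.png

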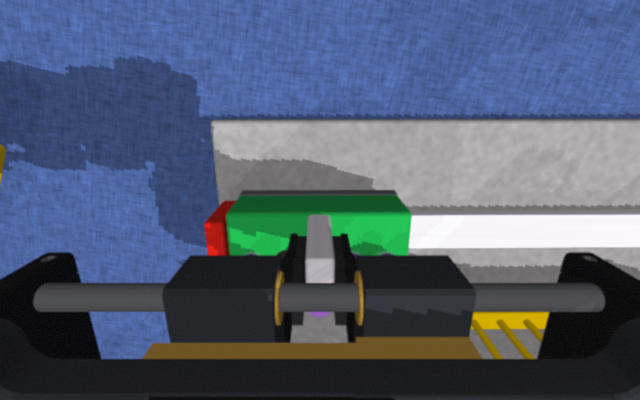

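The carriage is flush against the red stop at (218,230): the force jumped to 20 N and the arm stopped moving. Next I release, lift, and move above the knob for a closer look.

Request:
move_arm([
  {"tx":0,"ty":0.2,"tz":0,"rx":0,"ry":0,"rz":0},
  {"tx":0,"ty":0.1,"tz":0,"rx":0,"ry":0,"rz":0},
  {"tx":0,"ty":0,"tz":0,"rx":0,"ry":0,"rz":0},
  {"tx":0,"ty":0,"tz":0,"rx":0,"ry":0,"rz":0},
  {"tx":0,"ty":0,"tz":0,"rx":0,"ry":0,"rz":0},
], grip=0.15)

```text
t: 6.92
position: [0.5416, -0.1687, 0.1145]
tcp_rot: [-0.056, 0.705, 0.055, 0.705]
wrist_force: [0.2, 0.0, 0.0]
finger_gap: 0.0392
```

Request:
move_arm([
  {"tx":-1,"ty":0,"tz":0,"rx":0,"ry":0,"rz":0},
  {"tx":-3,"ty":0,"tz":0,"rx":0,"ry":0,"rz":0},
  {"tx":-4,"ty":0,"tz":0,"rx":0,"ry":0,"rz":0},
  {"tx":-4,"ty":0.5,"tz":0.5,"rx":0,"ry":0,"rz":0},
  {"tx":-3,"ty":1.5,"tz":1.2,"rx":0,"ry":0,"rz":0},
])

```text
t: 7.33
position: [0.5547, -0.1492, 0.2689]
tcp_rot: [-0.054, 0.704, 0.053, 0.706]
wrist_force: [0.2, -0.7, 0.4]
finger_gap: 0.0499
```

Request:
move_arm([
  {"tx":-2,"ty":3,"tz":2,"rx":0,"ry":0,"rz":0},
  {"tx":-1,"ty":3,"tz":2,"rx":0,"ry":0,"rz":0},
  {"tx":-0.5,"ty":3,"tz":2,"rx":0,"ry":0,"rz":0},
  {"tx":0,"ty":3,"tz":2,"rx":0,"ry":0,"rz":0},
  {"tx":0,"ty":2,"tz":1,"rx":0,"ry":0,"rz":0},
])

```text
t: 7.75
position: [0.6236, 0.011, 0.3003]
tcp_rot: [-0.057, 0.704, 0.057, 0.705]
wrist_force: [0.6, 0.8, -1.1]
finger_gap: 0.0502
```

```bash
python3 - <<'E'
from h import *
c=cap('wrist','w4'); c2=cap('top','t4')
plan([.622,.01,.22],YAW+np.pi/2,5)
print(ray(c,0,0)[0],proj(c,[.622,.01,.205]))
w=c['frame'][:,:,::-1]; t=cv2.resize(c2['frame'][108:234,240:400,::-1],(508,400),interpolation=cv2.INTER_CUBIC)
cv2.imwrite('pics/w4z.png',cv2.resize(w[100:400,160:480],(640,600),interpolation=cv2.INTER_CUBIC))
E
```

```text
pos [0.6231 0.0124 0.2993] d [-0.0011 -0.0024 -0.0793] turn [ 0.004 -0.001 -0.001] F [-1.2  0.2 -0.4] gap 0.0501 t 7.85 q [-0.58  0.28  0.63  1.46 -0.17  1.46  1.78]
0 [ 1.59 -0.04 -0.03] [ 0.001 -0.    -0.   ]
1 [ 1.59 -0.04 -0.03] [ 0.001 -0.    -0.   ]
2 [ 1.59 -0.04 -0.03] [ 0.001 -0.    -0.   ]
3 [ 1.59 -0.04 -0.03] [ 0.001 -0.    -0.   ]
4 [ 1.59 -0.04 -0.03] [ 0.001 -0.    -0.   ]
[ 0.53979467 -0.00271803  0.45114649] [317.72900073 200.46062851]
```

View pics/w4z.png

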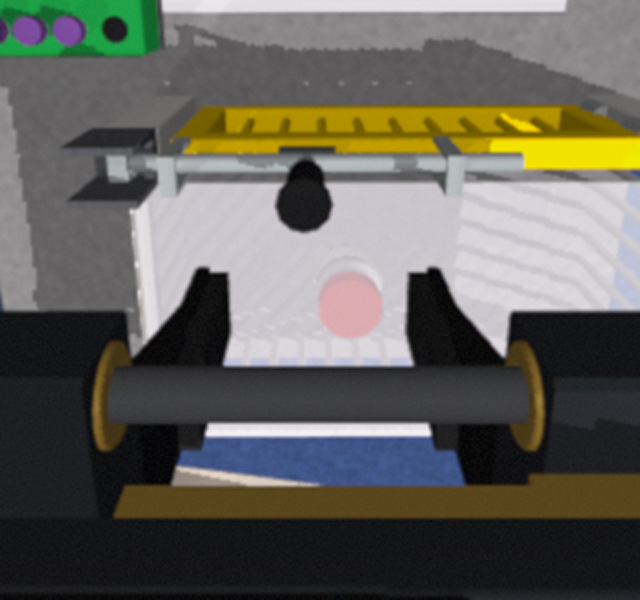

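The knob cap is at crop (304,203), which is pixel (312,201.5). The bolt lies along the gate top with its nose in the keeper at crop (115,165).

```bash
python3 - <<'E'
from h import *
c=np.load('pics/w4.npz')
k=onz(c,311.8,201.3,.205); w=np.linalg.norm(onz(c,298.2,201,.205)-onz(c,325.5,201,.205)); print(k,'cap dia',w)
plan([k[0],k[1],.177],YAW+np.pi/2,6)
hp=onz(c,160+605/2,100+112/2,.12);print('left post?',hp,(k-hp)@EY)
E
```

```text
[0.6234968  0.00533031 0.205     ] cap dia 0.02232149900264275
pos [0.6231 0.0124 0.2993] d [ 0.0004 -0.0071 -0.1223] turn [ 0.004 -0.001 -0.001] F [-1.2  0.2 -0.4] gap 0.0501 t 7.85 q [-0.58  0.28  0.63  1.46 -0.17  1.46  1.78]
0 [ 2.04 -0.12 -0.01] [ 0.001 -0.    -0.   ]
1 [ 2.04 -0.12 -0.01] [ 0.001 -0.    -0.   ]
2 [ 2.04 -0.12 -0.01] [ 0.001 -0.    -0.   ]
3 [ 2.04 -0.12 -0.01] [ 0.001 -0.    -0.   ]
4 [ 2.04 -0.12 -0.01] [ 0.001 -0.    -0.   ]
5 [ 2.04 -0.12 -0.01] [ 0.001 -0.    -0.   ]
left post? [0.57713092 0.15674775 0.12      ] -0.15689193317494113
```

Request:
move_arm([
  {"tx":1,"ty":-0.3,"tz":-0.05,"rx":0,"ry":0,"rz":0},
  {"tx":2,"ty":-0.35,"tz":-0.05,"rx":0,"ry":0,"rz":0},
  {"tx":2,"ty":0,"tz":0,"rx":0,"ry":0,"rz":0},
  {"tx":1,"ty":0,"tz":0,"rx":0,"ry":0,"rz":0},
  {"tx":0,"ty":0,"tz":0,"rx":0,"ry":0,"rz":0},
])

```text
t: 8.27
position: [0.6207, -0.0014, 0.2371]
tcp_rot: [-0.055, 0.706, 0.055, 0.704]
wrist_force: [-0.0, 0.3, 0.5]
finger_gap: 0.05
```

```bash
python3 - <<'E'
from h import *
plan([.6233,.006,.177],YAW+np.pi/2,4)
E
```

```text
pos [ 0.6207 -0.0014  0.2371] d [ 0.0026  0.0074 -0.0601] turn [-0.005 -0.004  0.   ] F [-0.   0.3  0.5] gap 0.05 t 8.2667 q [-0.57  0.31  0.63  1.56 -0.18  1.34  1.81]
0 [1.5  0.17 0.1 ] [-0.001 -0.001  0.   ]
1 [1.5  0.17 0.1 ] [-0.001 -0.001  0.   ]
2 [1.5  0.17 0.1 ] [-0.001 -0.001  0.   ]
3 [1.5  0.17 0.1 ] [-0.001 -0.001  0.   ]
```

Request:
move_arm([
  {"tx":0,"ty":0.3,"tz":0.1,"rx":0,"ry":0,"rz":0},
  {"tx":1,"ty":0.2,"tz":0.1,"rx":0,"ry":0,"rz":0},
  {"tx":0.5,"ty":0,"tz":0,"rx":0,"ry":0,"rz":0},
  {"tx":0,"ty":0,"tz":0,"rx":0,"ry":0,"rz":0},
  {"tx":0,"ty":0,"tz":0,"rx":0,"ry":0,"rz":0},
])

```text
t: 8.68
position: [0.6234, 0.0057, 0.2243]
tcp_rot: [-0.056, 0.705, 0.056, 0.705]
wrist_force: [-0.6, -0.2, 1.4]
finger_gap: 0.0503
```

```bash
python3 - <<'E'
from h import *
c=cap('wrist','w5'); print(proj(c,[.6233,.006,.205]))
plan([.6233,.006,.177],YAW+np.pi/2,4)
cv2.imwrite('pics/w5z.png',cv2.resize(c['frame'][100:400,160:480,::-1],(640,600),interpolation=cv2.INTER_CUBIC))
E
```

```text
[319.21585633 244.28556929]
pos [0.6236 0.0056 0.2247] d [-0.0003  0.0004 -0.0477] turn [-0.003  0.     0.   ] F [-0.3  0.2  0.2] gap 0.0495 t 8.7333 q [-0.57  0.32  0.62  1.57 -0.19  1.31  1.8 ]
0 [ 1.19  0.01 -0.01] [-0.001  0.     0.   ]
1 [ 1.19  0.01 -0.01] [-0.001  0.     0.   ]
2 [ 1.19  0.01 -0.01] [-0.001  0.     0.   ]
3 [ 1.19  0.01 -0.01] [-0.001  0.     0.   ]
```

View pics/w5z.png

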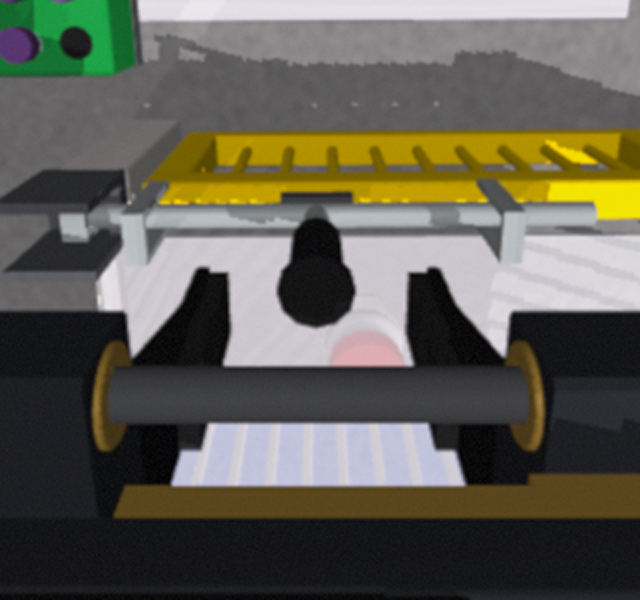

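The knob cap is at pixel (318,244), centred between the fingers and where I predicted it. Descending and gripping.

Request:
move_arm([
  {"tx":1.2,"ty":0,"tz":0,"rx":0,"ry":0,"rz":0},
  {"tx":1.2,"ty":0,"tz":0,"rx":0,"ry":0,"rz":0},
  {"tx":1.2,"ty":0,"tz":0,"rx":0,"ry":0,"rz":0},
  {"tx":0.8,"ty":0,"tz":0,"rx":0,"ry":0,"rz":0},
  {"tx":0.3,"ty":0,"tz":0,"rx":0,"ry":0,"rz":0},
])

```text
t: 9.15
position: [0.6225, 0.0057, 0.175]
tcp_rot: [-0.056, 0.706, 0.056, 0.704]
wrist_force: [-0.6, 0.3, -0.7]
finger_gap: 0.0497
```

Request:
move_arm([
  {"tx":0,"ty":0,"tz":0,"rx":0,"ry":0,"rz":0},
  {"tx":0,"ty":0,"tz":0,"rx":0,"ry":0,"rz":0},
  {"tx":0,"ty":0,"tz":0,"rx":0,"ry":0,"rz":0},
  {"tx":0,"ty":0,"tz":0,"rx":0,"ry":0,"rz":0},
  {"tx":0,"ty":0,"tz":0,"rx":0,"ry":0,"rz":0},
], grip=-1, force=25)

```text
t: 9.57
position: [0.6238, 0.0056, 0.178]
tcp_rot: [-0.056, 0.705, 0.056, 0.705]
wrist_force: [-0.3, -0.3, -0.2]
finger_gap: 0.0244
```

Request:
move_arm([
  {"tx":0,"ty":0,"tz":0,"rx":0,"ry":0,"rz":0},
  {"tx":0,"ty":0,"tz":0,"rx":0,"ry":0,"rz":0},
  {"tx":0,"ty":0,"tz":0,"rx":0,"ry":0,"rz":0},
  {"tx":0,"ty":0,"tz":0,"rx":0,"ry":0,"rz":0},
  {"tx":0,"ty":0,"tz":0,"rx":0,"ry":0,"rz":0},
])

```text
t: 9.98
position: [0.6238, 0.0055, 0.1779]
tcp_rot: [-0.056, 0.705, 0.056, 0.705]
wrist_force: [0.5, -0.6, 5.6]
finger_gap: 0.0219
```

Request:
move_arm([
  {"tx":0,"ty":0,"tz":0,"rx":0,"ry":0,"rz":0},
  {"tx":0,"ty":0,"tz":0,"rx":0,"ry":0,"rz":0},
  {"tx":0,"ty":0,"tz":0,"rx":0,"ry":0,"rz":0},
  {"tx":0,"ty":0,"tz":0,"rx":0,"ry":0,"rz":0},
  {"tx":0,"ty":0,"tz":0,"rx":0,"ry":0,"rz":0},
])

```text
t: 10.4
position: [0.6239, 0.0055, 0.178]
tcp_rot: [-0.056, 0.705, 0.056, 0.705]
wrist_force: [-0.2, -0.6, 5.6]
finger_gap: 0.0218
```

```bash
python3 - <<'E'
from h import *
c=cap('wrist','w6'); plan([.6233,.006,.177],YAW+np.pi/2,1); print(r.sense()['torque'])
cv2.imwrite('pics/w6z.png',cv2.resize(c['frame'][200:350,220:420,::-1],(800,600),interpolation=cv2.INTER_CUBIC))
E
```

```text
pos [0.6239 0.0055 0.178 ] d [-0.0006  0.0005 -0.001 ] turn [-0.003  0.001  0.   ] F [-0.4  0.1  5.4] gap 0.0216 t 10.45 q [-0.56  0.35  0.61  1.63 -0.21  1.22  1.82]
0 [ 0.1   0.05 -0.05] [-0.003  0.001  0.   ]
[-0.05327862  0.03396652 -0.01618225]
```

View pics/w6z.png

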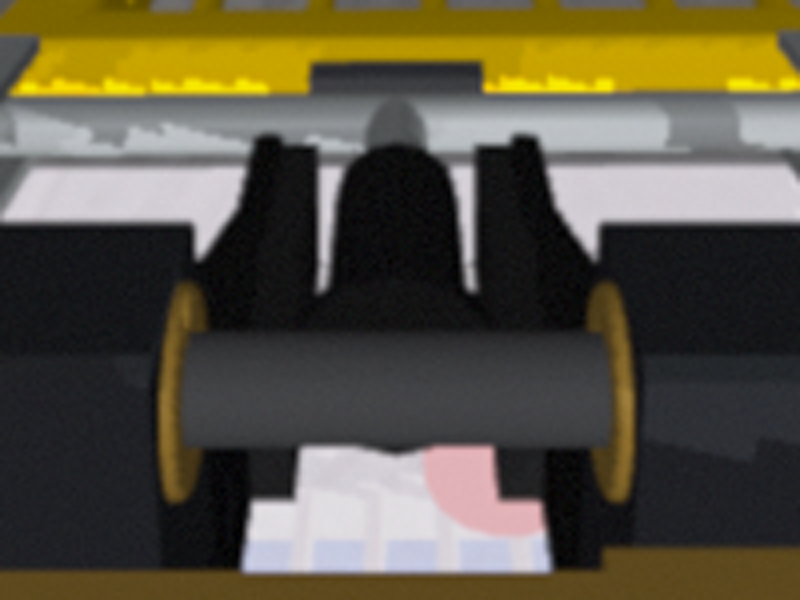

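The pads are clamped on the cap's rim (gap 21.8 mm, with visible space beside the grip), so they sit too high. I'm opening, going down 8 mm and gripping again.

Request:
move_arm([
  {"tx":0,"ty":0,"tz":0,"rx":0,"ry":0,"rz":0},
  {"tx":0,"ty":0,"tz":0,"rx":0,"ry":0,"rz":0},
  {"tx":0,"ty":0,"tz":0,"rx":0,"ry":0,"rz":0},
  {"tx":0.4,"ty":0,"tz":0,"rx":0,"ry":0,"rz":0},
  {"tx":0.4,"ty":0,"tz":0,"rx":0,"ry":0,"rz":0},
], grip=-0.2)

```text
t: 10.87
position: [0.6234, 0.0057, 0.169]
tcp_rot: [-0.056, 0.705, 0.056, 0.705]
wrist_force: [1.1, 0.0, 0.4]
finger_gap: 0.0343
```

Request:
move_arm([
  {"tx":0,"ty":0,"tz":0,"rx":0,"ry":0,"rz":0},
  {"tx":0,"ty":0,"tz":0,"rx":0,"ry":0,"rz":0},
  {"tx":0,"ty":0,"tz":0,"rx":0,"ry":0,"rz":0},
  {"tx":0,"ty":0,"tz":0,"rx":0,"ry":0,"rz":0},
  {"tx":0,"ty":0,"tz":0,"rx":0,"ry":0,"rz":0},
], grip=-1, force=25)

```text
t: 11.28
position: [0.6234, 0.0055, 0.1693]
tcp_rot: [-0.056, 0.705, 0.056, 0.705]
wrist_force: [-0.4, -1.0, -2.4]
finger_gap: 0.0222
```

Request:
move_arm([
  {"tx":0,"ty":0,"tz":0,"rx":0,"ry":0,"rz":0},
  {"tx":0,"ty":0,"tz":0,"rx":0,"ry":0,"rz":0},
  {"tx":0,"ty":0,"tz":0,"rx":0,"ry":0,"rz":0},
  {"tx":0,"ty":0,"tz":0,"rx":0,"ry":0,"rz":0},
  {"tx":0,"ty":0,"tz":0,"rx":0,"ry":0,"rz":0},
])

```text
t: 11.7
position: [0.6235, 0.0055, 0.1694]
tcp_rot: [-0.056, 0.705, 0.056, 0.705]
wrist_force: [0.5, -0.3, -2.2]
finger_gap: 0.0226
```

```bash
python3 - <<'E'
from h import *
c=cap('wrist','w7'); s=r.sense();print(s['wrist_force'],s['finger_gap'],s['position'])
cv2.imwrite('pics/w7z.png',cv2.resize(c['frame'][200:350,220:420,::-1],(800,600),interpolation=cv2.INTER_CUBIC))
E
```

```text
[-0.14164629 -0.66819455 -1.49542205] 0.022056648513551772 [0.62345134 0.00554581 0.16942534]
```

View pics/w7z.png

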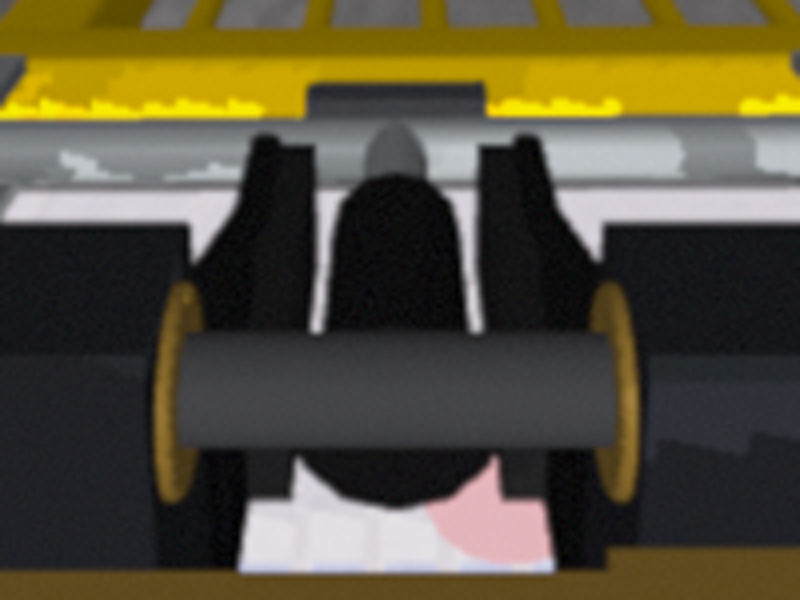

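The pads' upper ends still catch the cap's rim, so they need to be about 9 mm lower. With the jaws along the bolt that would put the fingers too close to the staples. I'll open, turn 90° so the jaws straddle the rod, then go lower.

Request:
move_arm([
  {"tx":0,"ty":0,"tz":0,"rx":0,"ry":0,"rz":0},
  {"tx":0,"ty":0,"tz":0,"rx":0,"ry":0,"rz":0},
  {"tx":0,"ty":0,"tz":0,"rx":0,"ry":0,"rz":0},
  {"tx":0,"ty":0,"tz":0,"rx":0,"ry":0,"rz":0},
  {"tx":0,"ty":0,"tz":0,"rx":0.1,"ry":0,"rz":0},
], grip=0.15)

```text
t: 12.17
position: [0.6237, 0.0056, 0.1697]
tcp_rot: [-0.021, 0.707, 0.021, 0.707]
wrist_force: [0.6, 0.2, 0.2]
finger_gap: 0.0463
```

Request:
move_arm([
  {"tx":0,"ty":0,"tz":0,"rx":0.12,"ry":0,"rz":0},
  {"tx":0,"ty":0,"tz":0,"rx":0.12,"ry":0,"rz":0},
  {"tx":0,"ty":0,"tz":0,"rx":0.12,"ry":0,"rz":0},
  {"tx":0,"ty":0,"tz":0,"rx":0.12,"ry":0,"rz":0},
  {"tx":0,"ty":0,"tz":0,"rx":0.12,"ry":0,"rz":0},
])

```text
t: 12.58
position: [0.6237, 0.0057, 0.1697]
tcp_rot: [0.191, 0.681, -0.191, 0.681]
wrist_force: [0.1, 0.3, 0.3]
finger_gap: 0.0503
```

Request:
move_arm([
  {"tx":0,"ty":0,"tz":0,"rx":0.12,"ry":0,"rz":0},
  {"tx":0,"ty":0,"tz":0,"rx":0.12,"ry":0,"rz":0},
  {"tx":0,"ty":0,"tz":0,"rx":0.12,"ry":0,"rz":0},
  {"tx":0,"ty":0,"tz":0,"rx":0.12,"ry":0,"rz":0},
  {"tx":0,"ty":0,"tz":0,"rx":0.12,"ry":0,"rz":0},
])

```text
t: 13.0
position: [0.6237, 0.0058, 0.1696]
tcp_rot: [0.384, 0.594, -0.384, 0.594]
wrist_force: [-0.2, -0.2, 0.4]
finger_gap: 0.0504
```

Request:
move_arm([
  {"tx":0,"ty":0,"tz":0,"rx":0.1,"ry":0,"rz":0},
  {"tx":0,"ty":0,"tz":0,"rx":0.1,"ry":0,"rz":0},
  {"tx":0,"ty":0,"tz":0,"rx":0.07,"ry":0,"rz":0},
  {"tx":0,"ty":0,"tz":0,"rx":0,"ry":0,"rz":0},
  {"tx":0,"ty":0,"tz":0,"rx":0,"ry":0,"rz":0},
])

```text
t: 13.42
position: [0.6236, 0.0058, 0.1695]
tcp_rot: [0.458, 0.539, -0.458, 0.539]
wrist_force: [-0.2, -0.2, -0.5]
finger_gap: 0.0501
```

```bash
python3 - <<'E'
from h import *
c=cap('wrist','w8'); print(proj(c,[.6233,.0055,.205]))
plan([.6233,.0055,.158],YAW,1)
E
```

```text
[317.69194128 302.77958649]
pos [0.6236 0.0057 0.1695] d [-0.0003 -0.0002 -0.0115] turn [ 0.001  0.    -0.   ] F [ 0.2  0.1 -0. ] gap 0.0499 t 13.4667 q [-0.78  0.44  0.92  1.65 -0.36  1.24  0.38]
0 [ 1.15 -0.03  0.02] [ 0.001  0.    -0.   ]
```

Request:
move_arm([
  {"tx":0.4,"ty":0,"tz":0,"rx":0,"ry":0,"rz":0},
  {"tx":0.4,"ty":0,"tz":0,"rx":0,"ry":0,"rz":0},
  {"tx":0.4,"ty":0,"tz":0,"rx":0,"ry":0,"rz":0},
  {"tx":0,"ty":0,"tz":0,"rx":0,"ry":0,"rz":0},
  {"tx":0,"ty":0,"tz":0,"rx":0,"ry":0,"rz":0},
])

```text
t: 13.88
position: [0.6233, 0.0056, 0.157]
tcp_rot: [0.458, 0.538, -0.459, 0.538]
wrist_force: [0.4, -0.2, -0.5]
finger_gap: 0.0502
```

Request:
move_arm([
  {"tx":0,"ty":0,"tz":0,"rx":0,"ry":0,"rz":0},
  {"tx":0,"ty":0,"tz":0,"rx":0,"ry":0,"rz":0},
  {"tx":0,"ty":0,"tz":0,"rx":0,"ry":0,"rz":0},
  {"tx":0,"ty":0,"tz":0,"rx":0,"ry":0,"rz":0},
  {"tx":0,"ty":0,"tz":0,"rx":0,"ry":0,"rz":0},
], grip=-1, force=25)

```text
t: 14.3
position: [0.6236, 0.0056, 0.1576]
tcp_rot: [0.459, 0.538, -0.459, 0.538]
wrist_force: [-0.8, 0.2, 0.1]
finger_gap: 0.0244
```

Request:
move_arm([
  {"tx":0,"ty":0,"tz":0,"rx":0,"ry":0,"rz":0},
  {"tx":0,"ty":0,"tz":0,"rx":0,"ry":0,"rz":0},
  {"tx":0,"ty":0,"tz":0,"rx":0,"ry":0,"rz":0},
  {"tx":0,"ty":0,"tz":0,"rx":0,"ry":0,"rz":0},
  {"tx":0,"ty":0,"tz":0,"rx":0,"ry":0,"rz":0},
])

```text
t: 14.72
position: [0.6237, 0.0056, 0.1576]
tcp_rot: [0.459, 0.538, -0.459, 0.538]
wrist_force: [1.2, 0.4, -0.4]
finger_gap: 0.0174
```

```bash
python3 - <<'E'
from h import *
plan([.6233,.0055,.158],YAW,1); print(r.sense()['torque'])
E
```

```text
pos [0.6237 0.0056 0.1576] d [-0.0004 -0.0001  0.0004] turn [-0.002  0.    -0.   ] F [ 1.2  0.4 -0.4] gap 0.0174 t 14.7167 q [-0.77  0.45  0.91  1.66 -0.37  1.21  0.38]
0 [-0.04 -0.04  0.01] [-0.002  0.    -0.   ]
[-0.00818644 -0.20398238  0.10144983]
```

The cylinder is now gripped (gap 17.4 mm). Lifting 13 mm straight up.

Request:
move_arm([
  {"tx":-0.3,"ty":0,"tz":0,"rx":0,"ry":0,"rz":0},
  {"tx":-0.4,"ty":0,"tz":0,"rx":0,"ry":0,"rz":0},
  {"tx":-0.4,"ty":0,"tz":0,"rx":0,"ry":0,"rz":0},
  {"tx":-0.2,"ty":0,"tz":0,"rx":0,"ry":0,"rz":0},
  {"tx":0,"ty":0,"tz":0,"rx":0,"ry":0,"rz":0},
])

```text
t: 15.13
position: [0.6238, 0.0056, 0.1711]
tcp_rot: [0.459, 0.538, -0.458, 0.538]
wrist_force: [1.6, 0.6, -2.0]
finger_gap: 0.0172
```

Request:
move_arm([
  {"tx":0,"ty":0,"tz":-0.3,"rx":0,"ry":0,"rz":0},
  {"tx":0,"ty":0,"tz":-0.3,"rx":0,"ry":0,"rz":0},
  {"tx":0,"ty":0,"tz":-0.2,"rx":0,"ry":0,"rz":0},
  {"tx":0,"ty":0,"tz":0,"rx":0,"ry":0,"rz":0},
  {"tx":0,"ty":0,"tz":0,"rx":0,"ry":0,"rz":0},
])

```text
t: 15.55
position: [0.6221, 0.0143, 0.1703]
tcp_rot: [0.459, 0.539, -0.458, 0.538]
wrist_force: [1.6, 1.7, -2.9]
finger_gap: 0.0171
```

```bash
python3 - <<'E'
from h import *
plan([.6233,.0055,.158],YAW,1); s=r.sense();print(s['torque'],s['wrist_force']@EY,s['wrist_force']@EX)
E
```

```text
pos [0.6221 0.0143 0.1703] d [ 0.0012 -0.0088 -0.0123] turn [-0.001 -0.001  0.   ] F [ 1.6  1.7 -2.9] gap 0.0171 t 15.55 q [-0.79  0.43  0.92  1.65 -0.36  1.24  0.36]
0 [ 1.23 -0.03  0.89] [-0.001 -0.001  0.   ]
[ 0.20446848 -0.18571658 -0.03138423] 1.4166683354811314 1.8219165105268165
```

Request:
move_arm([
  {"tx":0,"ty":0,"tz":-0.4,"rx":0,"ry":0,"rz":0},
  {"tx":0,"ty":0,"tz":-0.5,"rx":0,"ry":0,"rz":0},
  {"tx":0,"ty":0,"tz":-0.5,"rx":0,"ry":0,"rz":0},
  {"tx":0,"ty":0,"tz":-0.4,"rx":0,"ry":0,"rz":0},
  {"tx":0,"ty":0,"tz":0,"rx":0,"ry":0,"rz":0},
])

```text
t: 15.97
position: [0.6193, 0.0329, 0.1703]
tcp_rot: [0.458, 0.539, -0.458, 0.538]
wrist_force: [1.7, 0.7, -1.5]
finger_gap: 0.017
```

Request:
move_arm([
  {"tx":0,"ty":0,"tz":-0.4,"rx":0,"ry":0,"rz":0},
  {"tx":0,"ty":0,"tz":-0.5,"rx":0,"ry":0,"rz":0},
  {"tx":0,"ty":0,"tz":-0.3,"rx":0,"ry":0,"rz":0},
  {"tx":0,"ty":0,"tz":0,"rx":0,"ry":0,"rz":0},
  {"tx":0,"ty":0,"tz":0,"rx":0,"ry":0,"rz":0},
])

```text
t: 16.38
position: [0.6175, 0.044, 0.1704]
tcp_rot: [0.459, 0.539, -0.458, 0.538]
wrist_force: [1.7, 2.5, -2.4]
finger_gap: 0.0171
```

```bash
python3 - <<'E'
from h import *
c=cap('wrist','w9'); t=cap('top','t9');sc=cap('scene','s9')
plan([.6233,.0055,.158],YAW,1); s=r.sense();print(s['torque'],s['wrist_force']@EY,s['wrist_force']@EX)
w=cv2.resize(c['frame'],(480,300)); S=cv2.resize(sc['frame'][170:310,265:445],(771,600),interpolation=cv2.INTER_CUBIC)
cv2.imwrite('pics/m9.png',S[:,:,::-1])
# hinge estimate: yellow gate pixels in initial top view
t0=np.load('pics/top0.npz'); h=cv2.cvtColor(t0['frame'],cv2.COLOR_RGB2HSV)
m=cv2.inRange(h,(20,120,100),(34,255,255)); m[:,:240]=0;m[:,400:]=0;m[:150]=0;m[185:]=0
v,u=np.nonzero(m); P=np.array([onz(t0,a,b,.12) for a,b in zip(u,v)]); k=np.array([.6235,.0055,0])
e=(P-k)@EY; x=(P-k)@EX; print('gate rel knob y',e.min(),e.max(),'x',x.min(),x.max())
post=onz(t0,240+71/4-.4,108+284/4-.4,.121); print('post',(post-k)@EY,(post-k)@EX)
for n,a in(('gateleft',(93,278)),('gateright',(380,243)),('keeper',(408,222))): q=onz(t0,240+a[0]/4-.4,108+a[1]/4-.4,.12 if n!='keeper' else .165); print(n,(q-k)@EY,(q-k)@EX)
O=np.mean([onz(t0,240+a/4-.4,108+b/4-.4,.012) for a,b in((517,28),(85,490))],0); print('plate centre rel knob',(O-k)@EX,(O-k)@EY)
E
```

```text
pos [0.6175 0.0434 0.1704] d [ 0.0058 -0.0379 -0.0124] turn [-0.002 -0.     0.   ] F [ 0.9  2.5 -1.3] gap 0.0171 t 16.5333 q [-0.84  0.43  0.92  1.66 -0.35  1.23  0.31]
0 [ 1.24 -0.03  3.84] [-0.002 -0.     0.   ]
[ 0.17367292 -0.26558716  0.00342503] 2.3646741975477847 1.258784547756649
gate rel knob y -0.06225906693855591 0.18370481710759393 x -0.02330919124775497 0.0074020893750291255
post 0.20659431165170658 -0.00013053553155399888
gateleft 0.1867134925477279 0.0022195979953644274
gateright -0.0688278728617443 -0.007834825495374566
keeper -0.09334347172907109 -0.001552083658703989
plate centre rel knob 0.010885309915049646 -0.002303417869989186
```

The bolt is lifted 12.7 mm and drawn 38 mm with no resistance above 3 N. The hinge works out at about 152 mm left of the knob's present position, so a 9 cm chord needs θ of about 0.348 rad. I'm swinging the gate along that arc.

Request:
move_arm([
  {"tx":0,"ty":-0.4,"tz":-0.01,"rx":0.025,"ry":0,"rz":0},
  {"tx":0,"ty":-0.53,"tz":-0.01,"rx":0.035,"ry":0,"rz":0},
  {"tx":0,"ty":-0.53,"tz":-0.01,"rx":0.035,"ry":0,"rz":0},
  {"tx":0,"ty":-0.53,"tz":-0.01,"rx":0.035,"ry":0,"rz":0},
  {"tx":0,"ty":-0.53,"tz":-0.01,"rx":0.035,"ry":0,"rz":0},
])

```text
t: 16.95
position: [0.5925, 0.0412, 0.1706]
tcp_rot: [0.502, 0.498, -0.502, 0.498]
wrist_force: [3.3, 1.3, -2.4]
finger_gap: 0.017
```

```bash
cat > g.py <<'E'
from h import *
k0=np.array([.6237,.0056,0]); H=k0+.190*EY
s=r.sense(); p=s['position']-H; a=p@EX; b=p@EY; th=np.arctan2(-a,-b); rad=np.hypot(a,b)
y=Ro.from_quat(s['tcp_rot']).as_matrix()[:,1]; 
print('theta',th,'r',rad,'chord',.52*np.sin(th/2),'tool turn',YAW-np.arctan2(y[1],y[0]),'F',s['wrist_force'],'T',s['torque'],s['finger_gap'],s['position'],s['t'])
E
python3 g.py
```

```text
theta 0.16573097021608232 r 0.15199113582103801 chord 0.04304075485612762 tool turn 0.1690610874335316 F [ 3.32813992  1.30248259 -2.35784648] T [ 0.13120076 -0.56155608 -0.0852077 ] 0.017020080246040233 [0.59252292 0.04115338 0.17063045] 16.95
```

Request:
move_arm([
  {"tx":0,"ty":-0.53,"tz":-0.01,"rx":0.035,"ry":0,"rz":0},
  {"tx":0,"ty":-0.53,"tz":-0.01,"rx":0.035,"ry":0,"rz":0},
  {"tx":0,"ty":-0.53,"tz":-0.01,"rx":0.035,"ry":0,"rz":0},
  {"tx":0,"ty":-0.53,"tz":-0.01,"rx":0.035,"ry":0,"rz":0},
  {"tx":0,"ty":-0.53,"tz":-0.01,"rx":0.035,"ry":0,"rz":0},
])

```text
t: 17.37
position: [0.5665, 0.0435, 0.1708]
tcp_rot: [0.544, 0.452, -0.543, 0.452]
wrist_force: [3.3, 0.1, -1.8]
finger_gap: 0.0169
```

Request:
move_arm([
  {"tx":0,"ty":0,"tz":0,"rx":0,"ry":0,"rz":0},
  {"tx":0,"ty":0,"tz":0,"rx":0,"ry":0,"rz":0},
  {"tx":0,"ty":0,"tz":0,"rx":0,"ry":0,"rz":0},
  {"tx":0,"ty":0,"tz":0,"rx":0,"ry":0,"rz":0},
  {"tx":0,"ty":0,"tz":0,"rx":0,"ry":0,"rz":0},
])

```text
t: 17.78
position: [0.5664, 0.0435, 0.1706]
tcp_rot: [0.543, 0.453, -0.543, 0.453]
wrist_force: [3.3, -0.7, -1.2]
finger_gap: 0.0172
```

```bash
python3 - <<'E'
from g import *
sc=cap('scene','s10'); t=cap('top','t10'); w=cap('wrist','w10')
A=cv2.resize(sc['frame'][170:310,265:445],(514,400),interpolation=cv2.INTER_CUBIC)
B=cv2.resize(w['frame'],(320,200),interpolation=cv2.INTER_AREA);C=cv2.resize(t['frame'][90:250,180:380],(286,229),interpolation=cv2.INTER_CUBIC)
M=np.zeros((600,800,3),np.uint8); M[:400,:514]=A; M[400:,:320]=B; M[:229,514:]=C
cv2.imwrite('pics/m10.png',M[:,:,::-1])
ed=k0-.070*EY; f=H+.26*(-np.sin(th)*EX-np.cos(th)*EY); f[2]=.12
pr=proj(sc,f); print('predicted edge in scene',pr,'in mosaic',(pr-[265,170])*514/180)
E
```

```text
theta 0.3383122535383577 r 0.15202692586081804 chord 0.08754230176898628 tool turn 0.3418367719137446 F [ 3.27864621 -0.73911752 -1.16315477] T [-0.19138169 -0.65298579 -0.06050379] 0.017238939949642585 [0.56642677 0.04349947 0.17055237] 17.7833
predicted edge in scene [315.37550854 222.54244166] in mosaic [143.85006328 150.03786117]
```

View pics/m10.png

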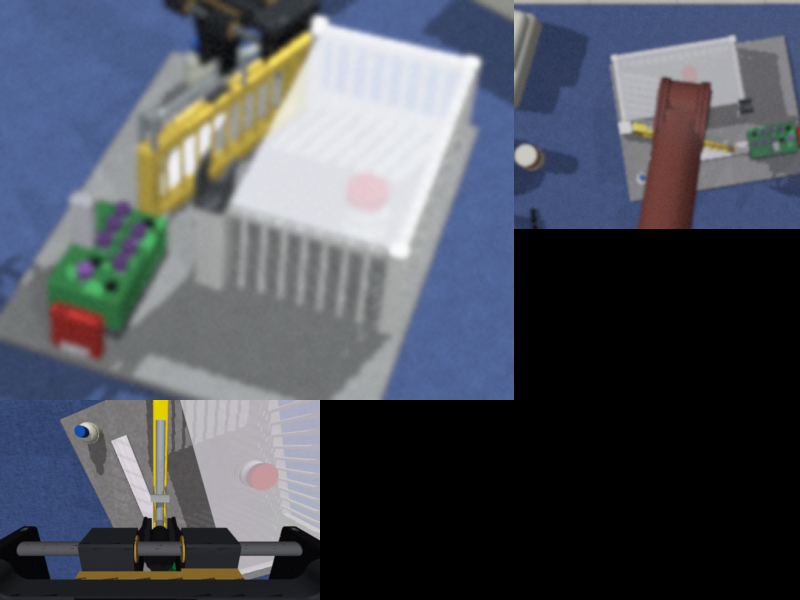

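The gate is ajar with its free edge at mosaic (145,147), against a prediction of (144,150). The carriage is at the red stop, the knob is gripped, and the reagent bottle and pot are standing. One last trim of 0.01 rad, then I hand in.

Request:
move_arm([
  {"tx":0,"ty":-0.14,"tz":0,"rx":0.01,"ry":0,"rz":0},
  {"tx":0,"ty":0,"tz":0,"rx":0,"ry":0,"rz":0},
  {"tx":0,"ty":0,"tz":0,"rx":0,"ry":0,"rz":0},
  {"tx":0,"ty":0,"tz":0,"rx":0,"ry":0,"rz":0},
  {"tx":0,"ty":0,"tz":0,"rx":0,"ry":0,"rz":0},
])

```text
t: 18.35
position: [0.5646, 0.0439, 0.1704]
tcp_rot: [-0.545, -0.45, 0.546, -0.45]
wrist_force: [2.7, -1.3, -2.0]
finger_gap: 0.0175
```

```bash
python3 g.py && python3 -c "
from plant import r
print(r.finish_job())"
```

```text
theta 0.3505031544816185 r 0.15199050239802855 chord 0.09066505077075869 tool turn 0.35207774693157445 F [ 2.68126135 -1.26701844 -1.99622273] T [-0.41066898 -0.59546013 -0.07698673] 0.01753934054545554 [0.56461138 0.04387326 0.17043094] 18.35
the job is handed in; nothing more can be done
None
```

I did the three steps in the order asked and handed the job in at 18.4 s, with the knob still gripped and the gate held ajar.

- **Carriage:** it sits against the red stop. The force rose to 20 N with no further travel, and the pictures show it flush.
- **Bolt:** I lifted it about 13 mm and drew it 38 mm to the left. The readings while drawing stayed under about 4 N, so nothing caught on the keeper.
- **Gate:** it is open about 0.35 rad, which puts the free edge about 9.1 cm from where it was. The last picture, taken before a final 0.01 rad trim, showed the edge where I predicted it. The hinge position is my estimate from the images, so that figure could be off by about 3 mm.
- **Grip on the knob:** two earlier grips landed on the rim of the knob's cap. I let go, turned the jaws 90° and gripped lower; the gap then read 17 mm, which fits the 18 mm grip.
- **Surroundings:** the last pictures show the reagent bottle and the pot standing. I did not re-check the cassettes or the tip box, but the arm passed nowhere near them.

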